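Square a stage insert against its alignment bar

TASK

Turn the round steel stage insert in its nest by its finger post, without lifting it, until its flat edge drops against the alignment bar; then seat it with a steady push from behind, towards the bar, of about 5 to 10 N, held for half a second, so that the flat lies flush along the bar, and let go. Never press it on the bar harder than 15 N, and leave the other things on the bench where they are.

Things in the scene. Friction and masses are not known exactly. Their poses are not given: they have to be found in the camera images.
- nest: The nest, fixed to the bench: dark steel plate 200 (x) x 170 (y) x 12 mm. Origin: centre of its underside, z up, x towards the alignment bar. The insert lies on its top, free to turn; a pin under its centre runs in a slot along the nest's x axis (y = 0, 1.5 mm play each side). A spring in the slot keeps the insert lightly (about 2 N) against the bar. The rest of the top is bare.
- carrier: The dark steel block, 16 x 100 x 16 mm, fixed on the nest, that carries the alignment bar on the side towards the insert. The bar: aluminium, 100 mm long (y), 12 mm thick, 16 mm high, clamped at an unknown setting: its face towards the insert lies 0 to 8 mm from this origin along x, on the plate's top (origin 46.5 mm from the nest's origin along x). x points away from the insert, square to the face.
- disc_center (a point): The insert: loose steel disc, about 0.4 kg, 12 mm thick, radius 45 mm, slippery on the nest (friction about 0.15), one straight flat 33 mm from the centre, 61 mm long. Point: centre of the round outline, halfway up. Its x axis points out through the flat, square to it. Starts turned 60 to 180 degrees from the carrier's x, either way.
- flat_mid (a point): Middle of the disc's flat edge, halfway up; axes as disc_center. At first the round edge leans on the bar. Turned to within about 20 degrees of the bar, the flat drops towards it (12 mm) and squares itself; it is seated by a push on the rim from behind, along x, where the disc then stops hard on the bar.
- post_mid (a point): The finger post fixed upright on the disc's top: a steel pin 10 mm in diameter and 22 mm tall, 27 mm from the disc's centre on the side opposite the flat. Point: on its axis, halfway up (11 mm above the disc's top, 23 mm above the plate). Same axes as disc_center.
- dish_mid (a point): Bystander: closed clear round dish, 58 mm across, 16 mm high, beside the nest. Point: its middle.
- plain_ring_mid (a point): Bystander: plain steel ring, 64 mm across, 10 mm high, no flat, beside the nest. Point: its middle.
- objective_mid (a point): Bystander: small steel microscope lens, 34 mm across, 47 mm high, standing. Point: on its axis, 20 mm up.
- flask_mid (a point): Bystander: clear bottle 52 mm across, 110 mm high. Point: on its axis, 50 mm up.
- driver_mid (a point): Bystander: screwdriver lying flat, 150 mm long. Point: near its middle.
There are look-alikes about, which are no part of the job. Leave any turquoise look-alike of the part that bears disc_center alone.

How it is judged:
By the outcome, as a careful person would: the job done as asked, in the order asked, and still so for the second after the job is handed in, with the robot touching nothing.
It also fails if it takes over 72 s, if anything falls off the work surface, if the arm or the gripper's body presses on something with over 40 N, if the wrist force passes 120 N, or if a joint passes its speed limit or range.

ROBOT

A 7-joint arm with a two-finger parallel gripper is mounted at the origin on the work surface. World frame = base frame: x ahead of the robot, y to its left, z up, the work surface at z = 0. Lengths are in mm, angles in rad, forces in N, time in s.
With the tool pointing down it reaches from about 400 to 875 mm from the base axis. Payload 4.4 kg.
Tool frame: the origin (TCP) lies at the very end of the fingers, on their centre line; the grasp point (between the pads) lies 19 mm behind it; z points along the fingers, x is the direction in which the jaws open and shut, and the axes are right-handed (so a half turn about z gives the same grasp; the last joint's range is limited). The gripper opens to 85 mm and grips with 20 to 120 N. Pads are 22 mm wide; open, the fingers measure 114 mm over their backs; the gripper's body (76 mm by 85 mm) begins 54 mm behind the grasp point. The pads swing forward as they close: fully open they stand 13 mm farther back than shut.
Start: joints at [-1.32, 0.628, 0.038, 1.517, -0.027, 0.996, -0.02], TCP at [202.469, 617.676, 231.313] pointing down, gripper open.
Joint ranges: [-3.06, 3.06], [-0.37, 2.12], [-1.25, 1.32], [0.18, 2.47], [-1.1, 4.24], [0.23, 1.98], [-2.94, 2.94]. Speed limits (rad/s): [2.57, 2.57, 3.14, 3.14, 3.14, 3.14, 3.14].

INTERFACE

Orientations are given as [roll, pitch, yaw] about the fixed x, y, z axes, in that order (R = Rz(yaw) Ry(pitch) Rx(roll)).
In Python, from cell import * gives the robot as it stands. The module is installed in compiled form; this text tells all that it offers.
- The arm moves only by the tool play_rows, never from a script. Its argument "targets" is a list of rows, each an object with "slide": the shift along the tool's x, y, z in mm, a list of three; "turn": the turn, a rotation vector about the tool's x, y, z in degrees, a list of three; "hand": the finger opening in mm, from 0 to 85.4. A call has 1 to 5 rows; each row shifts and turns the commanded pose from where the row before left it, along the tool's axes as they then stand; what a row does not reach is not made up. A row lasts 1/8 s, in which the tool goes at most 62.5 mm and 10.7 degrees, less where a joint would pass 70% of its speed; a pose out of reach is approached as far as the arm can. A call is refused whole if a number of a shift passes 62.5 or a number of a turn 10.7, either way. A call with a gripper value outside its range is refused whole. The fingers move at their own pace and stop on an object; the grip force is fixed at half the most. Time passes only in rows, so rows that do not move let the fingers close. It gives the time, the measured TCP pose, the force and the opening at its end, in the units of the state.
- read_state(): the state, without advancing time (a new reading comes with each control period).
- get_image(name): name is "scene" or "top"; returns (picture, depth): 384x512x3 uint8, blue, green, red; 384x512 float32, mm along the optical axis (not along the pixel's ray), 0 where there is no reading.
- calibration(name): a dict with "K" (3x3 intrinsics, pixels), "D" ([k1, k2, p1, p2, k3] as OpenCV has them; the pictures are not rectified), "R" (3x3) and "t" (3): a world point X has camera coordinates R X + t. Camera axes: x right, y down, z forward; pixel columns grow to the right and rows downward; lengths in mm; the calibration is good to about 2 mm. A picture is of the moment at which its call begins. calibration takes no time and is no camera call.
- finish_job(): hands the job in, once; it reports no verdict.
The state is a dict: "clock": time; "qpos": joint angles; "qd": joint speeds; "tau": joint torques, N m; "eef_pos": TCP position; "tool_rot": TCP orientation; "force": force on the tool from outside, world axes, zero at the start; "torque": the same for the moment, N m; "width": finger opening in mm.
Only numpy, scipy, OpenCV 4.12 (cv2) and the standard library are available. Lean on these libraries where they do the work, as an engineer would, in place of code of your own. Each camera call takes 0.05 s, during which the arm holds its last target.

## Working session

There is one attempt and no reset: what is moved stays moved. The work goes in short steps, Python scripts to look and compute and a tool call to move; the robot and the scene stay as the last step left them, time stands still between calls to the robot, and variables do not carry over. Pictures are saved under pics/ and viewed, and the job is handed in when it is done.

Besides the shell and the picture viewer there is one more tool, called after "Request:" as name(argument=value, ...) on one line, values as JSON. play_rows: Moves the arm, as the interface text tells. Its arguments: {"type":"object","properties":{"targets":{"type":"array"}},"required":["targets"]}

```bash
mkdir -p pics; python3 - <<'E'
from cell import *
import cv2
s=read_state();print(s)
for n in("scene","top"):
    im,d=get_image(n);cv2.imwrite(f"pics/{n}0.png",im);import numpy as np;np.save(f"{n}0.npy",d)
    print(n,calibration(n))
E
```

```text
{'clock': 0.0, 'qpos': array([-1.31977969,  0.62933844,  0.03844272,  1.51839584, -0.02701033,
        0.99632674, -0.01999276]), 'qd': array([ 0.00160747, -0.00084401,  0.00026076, -0.00057442, -0.00097371,
       -0.00050147,  0.00093892]), 'tau': array([-1.20133723e-04, -5.63413918e+01,  1.22587558e+00, -1.93439144e+01,
        1.09224563e-02,  1.04842635e-02,  3.90896915e-06]), 'eef_pos': array([202.27146994, 617.04260373, 230.38520367]), 'tool_rot': array([3.14157469e+00, 1.95033155e-03, 1.25398005e+00]), 'force': array([0.41000005, 0.4643705 , 0.71832614]), 'torque': array([ 0.05210519,  0.013293  , -0.00800117]), 'width': 85.10904829638612}
scene {'K': array([[377.29471129,   0.        , 255.55863639],
       [  0.        , 377.29471129, 192.66479584],
       [  0.        ,   0.        ,   1.        ]]), 'D': array([-0.12878823,  0.        ,  0.        ,  0.        ,  0.        ]), 'R': array([[ 0.74293142,  0.6690406 , -0.02091854],
       [ 0.48855853, -0.56334906, -0.66629453],
       [-0.45756253,  0.48479121, -0.74539521]]), 't': array([-397.34274515, -226.97589377, 1204.02179979])}
top {'K': array([[385.6667228 ,   0.        , 258.51584872],
       [  0.        , 385.6667228 , 188.53326605],
       [  0.        ,   0.        ,   1.        ]]), 'D': array([-0.02696595,  0.        ,  0.        ,  0.        ,  0.        ]), 'R': array([[-2.88000092e-02, -9.99584884e-01,  7.86744233e-04],
       [-9.93851403e-01,  2.85506172e-02, -1.06977802e-01],
       [ 1.06910932e-01, -3.86286853e-03, -9.94261098e-01]]), 't': array([  -6.87663495,  530.10338291, 1007.23168466])}
```

View pics/scene0.png

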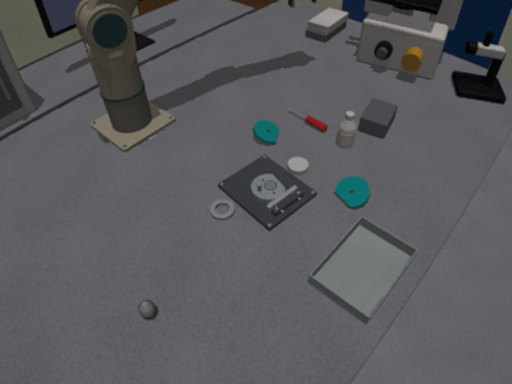

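View pics/top0.png

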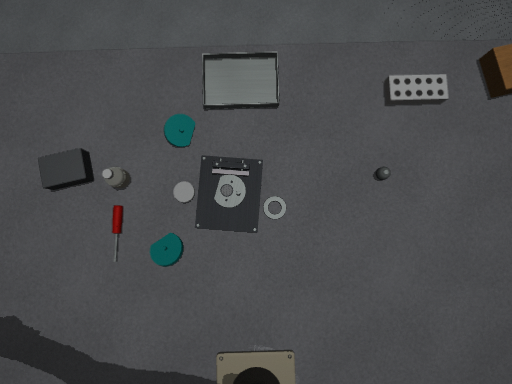

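The top view shows the nest at about (229,194), with the steel disc on it at (230,190) and the bar at (231,172). The turquoise look-alikes are at (180,130) and (167,250). The dish is at (184,192), the ring at (275,208), the flask at (115,177), the driver at (117,230) and the lens at (383,173). The steel disc lying on the nest fits the description, so I'll enlarge it to confirm.

```bash
python3 - <<'E'
import cv2,numpy as np
a=cv2.imread("pics/top0.png")[145:245,180:300];b=cv2.imread("pics/scene0.png")[145:235,210:330]
f=lambda x:cv2.convertScaleAbs(cv2.resize(x,None,fx=6,fy=6,interpolation=cv2.INTER_CUBIC),alpha=1.3)
cv2.imwrite("pics/topc.png",f(a));cv2.imwrite("pics/scenec.png",f(b))
E
```

```text
(no output)
```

View pics/topc.png

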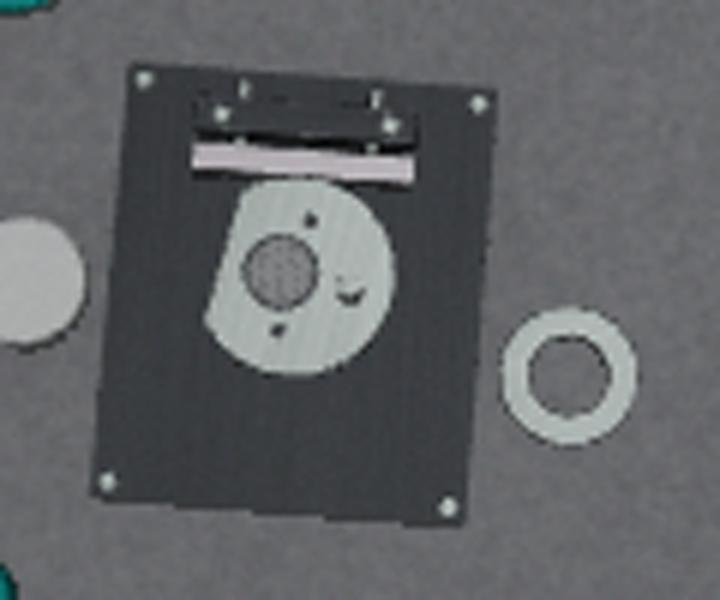

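View pics/scenec.png

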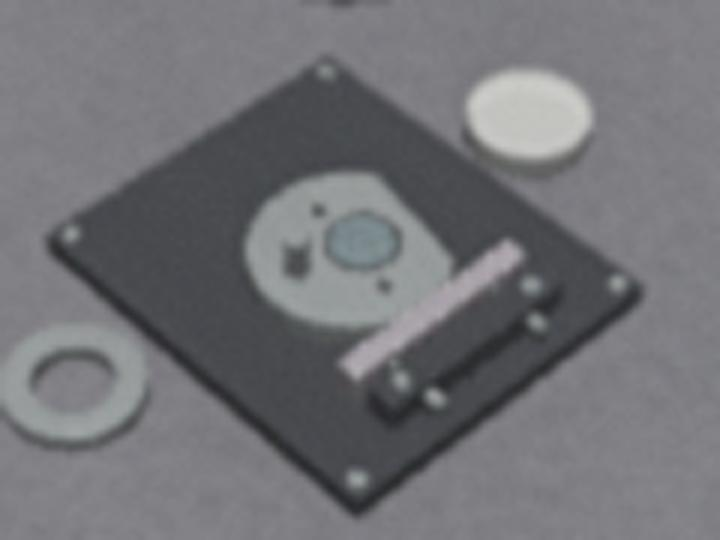

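The crops confirm it: one steel disc lies on the nest. In the top crop its flat faces left, towards world +y, and its post is at (350,290). Now I'll measure.

```bash
cat > h.py <<'E'
from cell import calibration
import cv2,numpy as np
def px2w(n,pts,z):
    c=calibration(n);u=cv2.undistortPoints(np.array(pts,float).reshape(-1,1,2),c["K"],c["D"]).reshape(-1,2)
    r=np.c_[u,np.ones(len(u))]@c["R"]; o=-c["R"].T@c["t"]
    return (o+r*((z-o[2])/r[:,2])[:,None])[:,:2]
def w2px(n,P):
    c=calibration(n);return cv2.projectPoints(np.array(P,float).reshape(-1,1,3),cv2.Rodrigues(c["R"])[0],c["t"],c["K"],c["D"])[0].reshape(-1,2)
def disc(im,n,z=24,roi=None,th=130):
    """disc top outline -> circle centre, flat angle"""
    m=np.zeros(im.shape[:2],np.uint8);x0,y0,x1,y1=roi
    g=cv2.cvtColor(im,cv2.COLOR_BGR2GRAY);m[y0:y1,x0:x1]=(g[y0:y1,x0:x1]>th)*255
    return m
E
python3 - <<'E'
from h import *
im=cv2.imread("pics/top0.png");g=cv2.cvtColor(im,cv2.COLOR_BGR2GRAY)
# nest
hsv=im[150:240,190:270]
p=lambda L:[(180+x/6-.4,145+y/6-.4) for x,y in L]
C=px2w("top",p([(145,80),(479,104),(448,507),(107,482)]),12);print("screws",C,C.mean(0))
for a,b in((3,0),(2,1),(1,0),(2,3)): d=C[b]-C[a];print(np.hypot(*d),np.degrees(np.arctan2(d[1],d[0])))
K=px2w("top",p([(128,63),(497,92),(464,527),(92,495)]),12);print("corners",K,K.mean(0))
for a,b in((3,0),(2,1),(1,0),(2,3)): d=K[b]-K[a];print(np.hypot(*d),np.degrees(np.arctan2(d[1],d[0])))
B=px2w("top",p([(192,168),(414,184)]),28);print("bar front top",B,B.mean(0))
d=B[0]-B[1];print(np.hypot(*d),np.degrees(np.arctan2(d[1],d[0]))-90)
big=cv2.GaussianBlur(cv2.resize(im[145:245,180:300],None,fx=6,fy=6,interpolation=cv2.INTER_CUBIC),(0,0),2)
gg=cv2.cvtColor(big,cv2.COLOR_BGR2GRAY)
m=(gg>105).astype(np.uint8)*255; m[:178]=0
cs,_=cv2.findContours(m,cv2.RETR_EXTERNAL,cv2.CHAIN_APPROX_NONE)
for c in cs:
    x,y,w,h=cv2.boundingRect(c); 
    if w*h>20000 and x>150 and x<400: print(x,y,w,h);W=px2w("top",p(c[:,0]),24);break
from scipy.optimize import least_squares
cen=W.mean(0)
def res(q):
    e=W-q[:2];r=np.hypot(*e.T);a=q[2];f=e@[np.cos(a),np.sin(a)]
    return np.maximum(r-45,f-33)
best=min((least_squares(res,[*cen,a],loss="soft_l1") for a in np.radians(range(0,360,30))),key=lambda s:s.cost)
print("disc",best.x[:2],np.degrees(best.x[2]),best.cost,len(W))
# post: pixel in both views
q=best.x; 
for z in(24,35,46):
  P=[*(q[:2]-27*np.array([np.cos(q[2]),np.sin(q[2])])),z]
  a=(w2px("top",P)[0]-[180,145]+.4)*6; b=(w2px("scene",P)[0]-[210,145]+.4)*6; print(P,a,b)
print((w2px("scene",[*q[:2],24])[0]-[210,145]+.4)*6)
for n,P in dict(dish=(25,280,16),ring=(569,376,10)).items(): print(n,px2w("top",p([P[:2]]),P[2]))
E
```

```text
screws [[620.48896603 126.06347868]
 [604.89723446 -26.8215693 ]
 [421.72681584  -7.54954308]
 [437.28000061 145.70374273]] [521.09825424  59.34902726]
184.25869038450884 -6.118821734449197
184.18146826533862 -6.006199786129852
153.67804003484875 84.17691581700214
154.04048548679026 84.20507570655319
corners [[628.64203883 133.77349274]
 [610.23449956 -35.23224358]
 [412.57995314 -14.48875646]
 [431.63800309 152.53743336]] [520.77362365  59.14748152]
197.89561785436658 -5.4408080303944475
198.7400613299395 -5.991156876717883
170.00522465766346 83.7840377907906
168.10995614076722 83.49057944589093
bar front top [[576.61235721 103.2306816 ]
 [566.46777781   3.57175467]] [571.54006751  53.40121813]
100.17391979816185 -5.812288175770107
207 180 186 192
disc [527.35224958  58.69498434] 72.91284669747618 305.66826830384593 549
[np.float64(519.4189472374231), np.float64(32.88679350675289), 24] [351.67539577 290.88499693] [299.34286845 270.25115264]
[np.float64(519.4189472374231), np.float64(32.88679350675289), 35] [350.39875237 288.52625039] [298.99987221 252.74530872]
[np.float64(519.4189472374231), np.float64(32.88679350675289), 46] [349.09465992 286.11676966] [298.65059702 234.93832944]
[352.98208694 245.62334262]
dish [[529.38874338 181.14166014]]
ring [[479.20465261 -63.98661696]]
```

Request:
play_rows(targets=[{"slide": [-38, 40, 0], "turn": [0, 0, 0], "hand": 85}, {"slide": [-38, 40, 0], "turn": [0, 0, 0], "hand": 85}, {"slide": [-38, 40, 0], "turn": [0, 0, 0], "hand": 85}, {"slide": [-38, 40, 0], "turn": [0, 0, 0], "hand": 85}, {"slide": [-38, 40, 0], "turn": [0, 0, 0], "hand": 85}])

```text
clock: 0.72
eef_pos: [333.9, 373.0, 231.1]
tool_rot: [3.142, 0.0, 1.254]
force: [0.2, -0.2, 1.2]
width: 84.9
```

Request:
play_rows(targets=[{"slide": [-38, 40, 0], "turn": [0, 0, 0], "hand": 60}, {"slide": [-38, 40, 0], "turn": [0, 0, 0], "hand": 60}, {"slide": [-38, 40, 0], "turn": [0, 0, 0], "hand": 40}, {"slide": [-38, 40, 0], "turn": [0, 0, 0], "hand": 30}, {"slide": [-38, 40, 0], "turn": [0, 0, 0], "hand": 22}])

```text
clock: 1.35
eef_pos: [464.7, 130.4, 231.2]
tool_rot: [-3.141, -0.0, 1.254]
force: [0.5, 0.7, -0.2]
width: 21.9
```

Request:
play_rows(targets=[{"slide": [-38, 40, 0], "turn": [0, 0, 0], "hand": 22}, {"slide": [-38, 40, 0], "turn": [0, 0, 0], "hand": 22}, {"slide": [0, 0, 10], "turn": [0, 0, 10], "hand": 22}, {"slide": [0, 0, 10], "turn": [0, 0, 10], "hand": 22}, {"slide": [0, 0, 10], "turn": [0, 0, 10], "hand": 22}])

```text
clock: 1.98
eef_pos: [516.2, 34.5, 200.7]
tool_rot: [-3.141, 0.001, 0.724]
force: [0.3, -0.2, 0.7]
width: 22.0
```

Request:
play_rows(targets=[{"slide": [0, 0, 15], "turn": [0, 0, 10], "hand": 22}, {"slide": [0, 0, 15], "turn": [0, 0, 10], "hand": 22}, {"slide": [0, 0, 15], "turn": [0, 0, 10], "hand": 22}, {"slide": [0, 0, 15], "turn": [0, 0, 10], "hand": 22}, {"slide": [0, 0, 15], "turn": [0, 0, 10], "hand": 22}])

```text
clock: 2.6
eef_pos: [516.3, 34.9, 125.6]
tool_rot: [3.141, 0.001, -0.148]
force: [0.5, 0.2, -0.5]
width: 22.3
```

Request:
play_rows(targets=[{"slide": [0, 0, 20], "turn": [0, 0, 10], "hand": 22}, {"slide": [0, 0, 0], "turn": [0, 0, 0], "hand": 22}, {"slide": [0, 0, 0], "turn": [0, 0, 0], "hand": 22}])

```text
clock: 2.98
eef_pos: [516.7, 34.8, 106.6]
tool_rot: [-3.141, -0.0, -0.314]
force: [0.9, -0.5, 0.3]
width: 22.0
```

Request:
play_rows(targets=[{"slide": [3, 1, 20], "turn": [0, 0, 0], "hand": 26}, {"slide": [0, 0, 26], "turn": [0, 0, 0], "hand": 26}, {"slide": [0, 0, 0], "turn": [0, 0, 0], "hand": 26}])

```text
clock: 3.35
eef_pos: [518.4, 32.9, 59.9]
tool_rot: [3.141, 0.002, -0.316]
force: [-0.3, 0.0, 0.1]
width: 26.2
```

```bash
cat > look.py <<'E'
import sys
from h import *
from cell import *
k=sys.argv[1]
for n,(x,y) in dict(scene=(225,145),top=(190,150)).items():
    im,d=get_image(n);cv2.imwrite(f"pics/{n}{k}.png",im);np.save(f"pics/{n}{k}.npy",d)
    c=cv2.convertScaleAbs(cv2.resize(im[y:y+75,x:x+100],None,fx=4,fy=4,interpolation=cv2.INTER_CUBIC),alpha=1.3)
    if n=="scene":a=c
cv2.imwrite(f"pics/both{k}.png",np.hstack([a,c]))
s=read_state();print(s["clock"],s["eef_pos"],s["tool_rot"],s["force"],s["width"])
E
python3 look.py a
```

```text
3.45 [519.63194331  32.72877696  61.24529218] [-3.14102055e+00 -1.01842691e-03 -3.16248507e-01] [0.46604343 0.09188002 0.66116307] 25.963538827084097
```

View pics/botha.png

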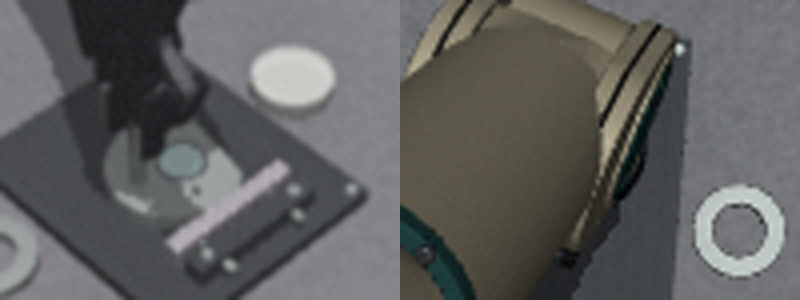

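The scene half shows the open fingers above the post, near (150,160), with the fingers on either side. The arm hides the disc in the top view. I'll go down and watch the force.

Request:
play_rows(targets=[{"slide": [0, 0, 10], "turn": [0, 0, 0], "hand": 26}, {"slide": [0, 0, 8], "turn": [0, 0, 0], "hand": 26}, {"slide": [0, 0, 0], "turn": [0, 0, 0], "hand": 26}])

```text
clock: 3.82
eef_pos: [518.6, 33.0, 41.8]
tool_rot: [3.141, 0.001, -0.317]
force: [-0.6, 0.4, -0.3]
width: 26.3
```

Request:
play_rows(targets=[{"slide": [0, 0, 7], "turn": [0, 0, 0], "hand": 26}, {"slide": [0, 0, 6], "turn": [0, 0, 0], "hand": 26}, {"slide": [0, 0, 0], "turn": [0, 0, 0], "hand": 26}, {"slide": [0, 0, 0], "turn": [0, 0, 0], "hand": 20}])

```text
clock: 4.32
eef_pos: [519.1, 32.9, 29.3]
tool_rot: [3.142, 0.0, -0.317]
force: [-0.3, 0.8, -0.5]
width: 19.9
```

```bash
python3 look.py b
```

```text
4.425 [519.17661573  32.93667408  29.418808  ] [-3.14152123e+00 -2.48016597e-04 -3.16749919e-01] [-0.10539015  0.42894603 -0.21455487] 20.099450671993086
```

View pics/bothb.png

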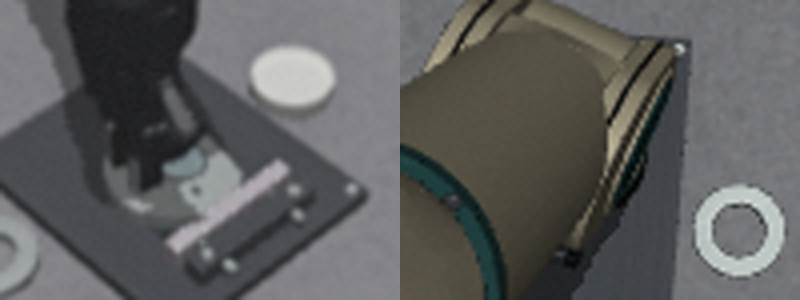

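Request:
play_rows(targets=[{"slide": [0, 0, 0], "turn": [0, 0, 0], "hand": 14}, {"slide": [0, 0, 0], "turn": [0, 0, 0], "hand": 14}, {"slide": [-2.4, -0.1, 0], "turn": [0, 0, 5], "hand": 14}, {"slide": [-2.4, -0.1, 0], "turn": [0, 0, 5], "hand": 14}])

```text
clock: 4.92
eef_pos: [515.3, 34.6, 29.5]
tool_rot: [-3.141, -0.001, -0.494]
force: [1.9, -1.3, -0.4]
width: 13.9
```

Request:
play_rows(targets=[{"slide": [-2.4, -0.1, 0], "turn": [0, 0, 5], "hand": 14}, {"slide": [-2.4, -0.1, 0], "turn": [0, 0, 5], "hand": 14}, {"slide": [-2.4, -0.1, 0], "turn": [0, 0, 5], "hand": 14}])

```text
clock: 5.3
eef_pos: [509.4, 38.9, 29.5]
tool_rot: [-3.141, -0.001, -0.756]
force: [0.8, 0.7, 0.4]
width: 14.1
```

```bash
python3 look.py c
```

```text
5.4 [508.84439698  39.15500387  29.35502665] [ 3.14156192e+00 -3.35356367e-04 -7.53023017e-01] [ 0.23446221  0.04722036 -0.18878976] 14.177092028243106
```

View pics/bothc.png

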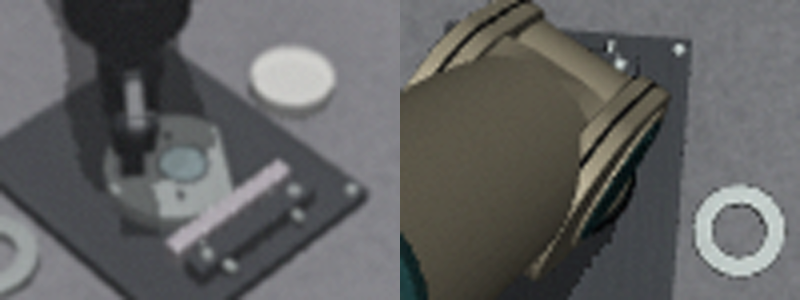

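The disc turns with the tool: its flat is now on the right of the scene half, near (225,160), and the forces are small. Continuing.

Request:
play_rows(targets=[{"slide": [-2.4, -0.1, 0], "turn": [0, 0, 5], "hand": 14}, {"slide": [-2.4, -0.1, 0], "turn": [0, 0, 5], "hand": 14}, {"slide": [-2.4, -0.1, 0], "turn": [0, 0, 5], "hand": 14}, {"slide": [-2.4, -0.1, 0], "turn": [0, 0, 5], "hand": 14}])

```text
clock: 5.9
eef_pos: [503.5, 46.3, 29.5]
tool_rot: [-3.141, -0.001, -1.104]
force: [0.4, -1.1, 0.9]
width: 14.0
```

Request:
play_rows(targets=[{"slide": [-2.4, -0.1, 0], "turn": [0, 0, 5], "hand": 14}, {"slide": [-2.4, -0.1, 0], "turn": [0, 0, 5], "hand": 14}, {"slide": [-2.4, -0.1, 0], "turn": [0, 0, 5], "hand": 14}])

```text
clock: 6.28
eef_pos: [500.6, 53.5, 29.3]
tool_rot: [3.141, 0.0, -1.365]
force: [-0.2, 0.7, -0.6]
width: 13.9
```

```bash
python3 look.py d
```

```text
6.375 [500.43042893  53.8254003   29.15804333] [ 3.14107056e+00  2.07732727e-04 -1.36210979e+00] [ 0.29576454 -0.08603065  0.99113596] 13.862239084526717
```

View pics/bothd.png

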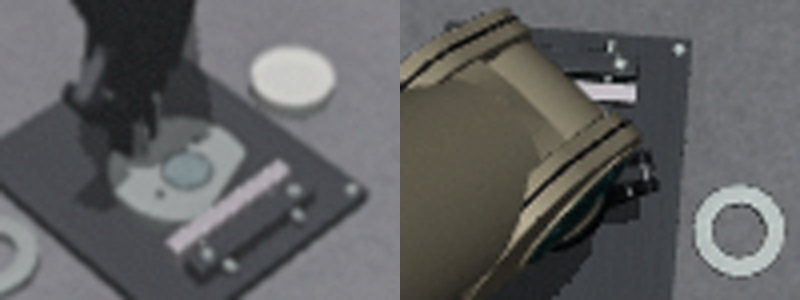

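The flat now faces the bar, with about 20° still open at (235,175). Continuing to the square position.

Request:
play_rows(targets=[{"slide": [-2.4, -0.1, 0], "turn": [0, 0, 5], "hand": 14}, {"slide": [-2.4, -0.1, 0], "turn": [0, 0, 5], "hand": 14}, {"slide": [0, 0, 0], "turn": [0, 0, 0], "hand": 14}])

```text
clock: 6.75
eef_pos: [500.0, 58.3, 29.2]
tool_rot: [3.141, -0.0, -1.535]
force: [-0.2, -0.0, 0.4]
width: 13.6
```

```bash
python3 look.py e
```

```text
6.85 [500.06785821  58.0606133   29.30209881] [ 3.14151478e+00 -1.65867585e-05 -1.53572650e+00] [-0.16004698 -0.40238429  0.88513727] 14.062306893098516
```

View pics/bothe.png

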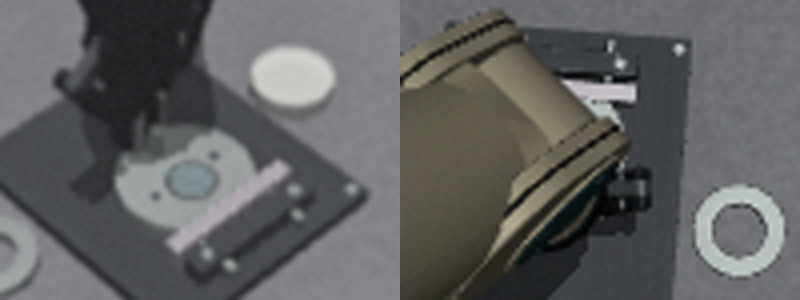

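The flat has dropped onto the bar. I'll open the fingers, lift clear and back off for a look.

Request:
play_rows(targets=[{"slide": [0, 0, 0], "turn": [0, 0, 0], "hand": 24}, {"slide": [0, 0, 0], "turn": [0, 0, 0], "hand": 24}, {"slide": [0, 0, -20], "turn": [0, 0, 0], "hand": 24}, {"slide": [0, 0, -40], "turn": [0, 0, 0], "hand": 24}, {"slide": [0, 50, 0], "turn": [0, 0, 8], "hand": 0}])

```text
clock: 7.48
eef_pos: [455.3, 56.1, 91.5]
tool_rot: [-3.131, 0.0, -1.68]
force: [-0.5, 0.5, -0.7]
width: 7.2
```

Request:
play_rows(targets=[{"slide": [0, 20, 0], "turn": [0, 0, 0], "hand": 0}, {"slide": [0, 0, 0], "turn": [0, 0, 0], "hand": 0}, {"slide": [0, 0, 0], "turn": [0, 0, 0], "hand": 0}])

```text
clock: 7.85
eef_pos: [431.7, 58.6, 89.5]
tool_rot: [-3.14, 0.0, -1.678]
force: [0.2, 0.2, -0.4]
width: 0.1
```

```bash
python3 look.py f
```

```text
7.95 [431.660408    58.5040714   89.30580568] [-3.14010029e+00 -2.59674800e-04 -1.67776887e+00] [-1.25395633  0.00702938 -0.61385287] -0.1977978668675396
```

View pics/bothf.png

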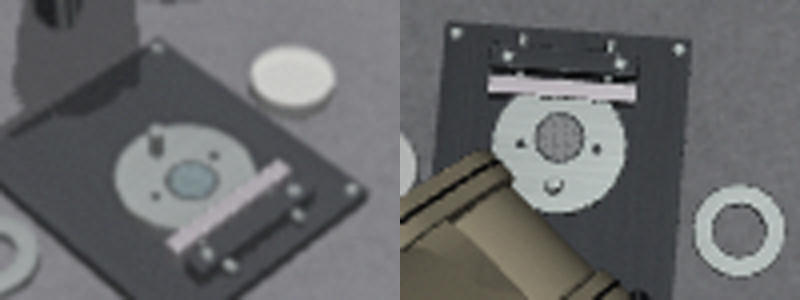

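The disc is nearly square to the bar, with its post at the rear, at (553,187) in the top half. I'll fit its pose and plan the push.

```bash
cat > fit.py <<'E'
import sys
from h import *
from scipy.optimize import least_squares
k=sys.argv[1]
im=cv2.imread(f"pics/top{k}.png")
big=cv2.GaussianBlur(cv2.resize(im[145:245,180:300],None,fx=6,fy=6,interpolation=cv2.INTER_CUBIC),(0,0),2)
p=lambda L:[(180+x/6-.4,145+y/6-.4) for x,y in L]
gg=cv2.cvtColor(big,cv2.COLOR_BGR2GRAY)
hsv=cv2.cvtColor(big,cv2.COLOR_BGR2HSV).astype(int)
b,g,r=[big[...,i].astype(int) for i in range(3)]
m=((gg>105)&(g>=r)).astype(np.uint8)*255   # disc greenish-grey, bar pinkish, arm beige
m=cv2.morphologyEx(m,cv2.MORPH_OPEN,np.ones((9,9)))
cv2.imwrite("pics/m%s.png"%k,m)
cs,_=cv2.findContours(m,cv2.RETR_EXTERNAL,cv2.CHAIN_APPROX_NONE)
for c in cs:
    x,y,w,h=cv2.boundingRect(c)
    if w*h>15000 and 150<x<400 and y<350:
        print(x,y,w,h);W=px2w("top",p(c[:,0]),24)
        if len(sys.argv)>2: # crop arm occlusion: keep points with col>limit or row<limit
            pass
        cen=W.mean(0)
        def res(q):
            e=W-q[:2];return np.maximum(np.hypot(*e.T)-45,e@[np.cos(q[2]),np.sin(q[2])]-33)
        q=min((least_squares(res,[*cen,a],loss="soft_l1") for a in np.radians(range(0,360,30))),key=lambda s:s.cost).x
        u=np.array([np.cos(-.105),np.sin(-.105)]);v=np.array([-u[1],u[0]]);d=q[:2]-[521,59.3]
        print("centre",q[:2],"rel ang",(np.degrees(q[2])+6+180)%360-180,"nest xy",d@u,d@v)
E
python3 fit.py f
```

```text
200 171 197 176
centre [539.4359419   56.13836074] rel ang 0.2789987333645456 nest xy 18.665769565732404 -1.2120078567698531
```

View pics/mf.png

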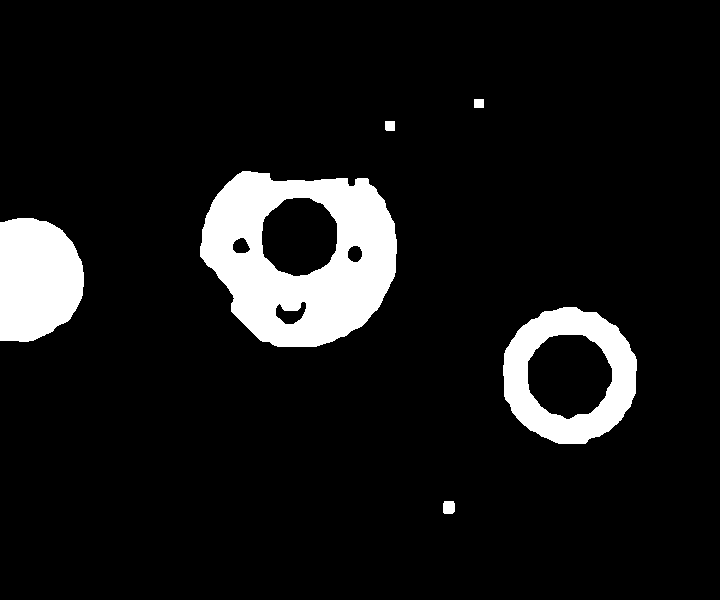

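Request:
play_rows(targets=[{"slide": [-9.8, -30, 0], "turn": [0, 0, 0], "hand": 0}, {"slide": [0, -8, 30], "turn": [0, 0, 0], "hand": 0}, {"slide": [0, 0, 30], "turn": [0, 0, 0], "hand": 0}, {"slide": [0, 0, 0], "turn": [0, 0, 0], "hand": 0}])

```text
clock: 8.45
eef_pos: [468.4, 64.1, 27.9]
tool_rot: [3.138, -0.0, -1.679]
force: [0.1, -0.4, 0.2]
width: -0.0
```

Request:
play_rows(targets=[{"slide": [0, 0, 11], "turn": [0, 0, 0], "hand": 0}, {"slide": [0, 0, 0], "turn": [0, 0, 0], "hand": 0}, {"slide": [0, 0, 0], "turn": [0, 0, 0], "hand": 0}])

```text
clock: 8.82
eef_pos: [469.6, 64.2, 19.1]
tool_rot: [-3.14, 0.0, -1.678]
force: [0.2, -0.2, 0.7]
width: -0.3
```

```bash
python3 look.py g
```

```text
8.925 [469.49349715  64.41966822  18.94174402] [-3.14054242e+00  4.71797570e-05 -1.67792907e+00] [-0.26015731  0.50569425 -0.47023218] -0.19498415830572507
```

View pics/bothg.png

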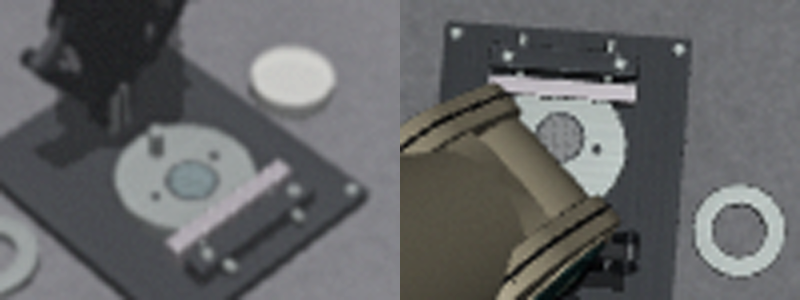

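The closed fingers stand behind the rim, at (120,125) in the scene half, in line with the post. Now a slow approach.

Request:
play_rows(targets=[{"slide": [0, -4, 1], "turn": [0, 0, 0], "hand": 0}, {"slide": [0, -4, 0], "turn": [0, 0, 0], "hand": 0}, {"slide": [0, -1, 0], "turn": [0, 0, 0], "hand": 0}, {"slide": [0, 0, 0], "turn": [0, 0, 0], "hand": 0}])

```text
clock: 9.43
eef_pos: [478.0, 63.4, 17.2]
tool_rot: [3.142, -0.0, -1.678]
force: [0.6, 0.5, -0.0]
width: -0.1
```

Request:
play_rows(targets=[{"slide": [0, -0.7, 0], "turn": [0, 0, 0], "hand": 0}, {"slide": [0, -0.7, 0], "turn": [0, 0, 0], "hand": 0}, {"slide": [0, 0, 0], "turn": [0, 0, 0], "hand": 0}])

```text
clock: 9.8
eef_pos: [479.4, 63.3, 17.3]
tool_rot: [-3.142, 0.0, -1.678]
force: [-0.6, -0.1, -0.2]
width: 0.1
```

Request:
play_rows(targets=[{"slide": [0, -0.5, 0], "turn": [0, 0, 0], "hand": 0}, {"slide": [0, -0.5, 0], "turn": [0, 0, 0], "hand": 0}, {"slide": [0, 0, 0], "turn": [0, 0, 0], "hand": 0}])

```text
clock: 10.18
eef_pos: [480.4, 63.2, 17.3]
tool_rot: [-3.142, -0.0, -1.678]
force: [1.2, 0.5, -0.0]
width: 0.2
```

Request:
play_rows(targets=[{"slide": [0, -0.5, 0], "turn": [0, 0, 0], "hand": 0}, {"slide": [0, -0.5, 0], "turn": [0, 0, 0], "hand": 0}, {"slide": [0, 0, 0], "turn": [0, 0, 0], "hand": 0}])

```text
clock: 10.55
eef_pos: [481.4, 63.0, 17.3]
tool_rot: [-3.142, -0.0, -1.678]
force: [-0.8, -0.2, 0.0]
width: 0.2
```

Request:
play_rows(targets=[{"slide": [0, -0.5, 0], "turn": [0, 0, 0], "hand": 0}, {"slide": [0, -0.5, 0], "turn": [0, 0, 0], "hand": 0}, {"slide": [0, 0, 0], "turn": [0, 0, 0], "hand": 0}])

```text
clock: 10.92
eef_pos: [482.4, 62.9, 17.3]
tool_rot: [-3.142, -0.0, -1.678]
force: [-0.1, -0.0, -0.3]
width: 0.4
```

Request:
play_rows(targets=[{"slide": [0, -0.4, 0], "turn": [0, 0, 0], "hand": 0}, {"slide": [0, -0.4, 0], "turn": [0, 0, 0], "hand": 0}, {"slide": [0, 0, 0], "turn": [0, 0, 0], "hand": 0}])

```text
clock: 11.3
eef_pos: [483.2, 62.9, 17.3]
tool_rot: [-3.142, 0.0, -1.678]
force: [0.1, 1.2, 0.2]
width: -0.2
```

Request:
play_rows(targets=[{"slide": [0, -0.4, 0], "turn": [0, 0, 0], "hand": 0}, {"slide": [0, 0, 0], "turn": [0, 0, 0], "hand": 0}])

```text
clock: 11.55
eef_pos: [483.6, 62.8, 17.3]
tool_rot: [3.142, -0.0, -1.678]
force: [0.5, -1.0, -1.7]
width: -0.2
```

Request:
play_rows(targets=[{"slide": [0, -0.4, 0], "turn": [0, 0, 0], "hand": 0}, {"slide": [0, 0, 0], "turn": [0, 0, 0], "hand": 0}])

```text
clock: 11.8
eef_pos: [484.0, 62.8, 17.3]
tool_rot: [3.142, 0.0, -1.678]
force: [-0.6, -0.0, -0.2]
width: 0.3
```

Request:
play_rows(targets=[{"slide": [0, -0.4, 0], "turn": [0, 0, 0], "hand": 0}, {"slide": [0, 0, 0], "turn": [0, 0, 0], "hand": 0}])

```text
clock: 12.05
eef_pos: [484.4, 62.7, 17.3]
tool_rot: [-3.142, -0.0, -1.678]
force: [0.7, 1.1, 0.0]
width: 0.1
```

Request:
play_rows(targets=[{"slide": [0, -0.4, 0], "turn": [0, 0, 0], "hand": 0}, {"slide": [0, 0, 0], "turn": [0, 0, 0], "hand": 0}])

```text
clock: 12.3
eef_pos: [484.8, 62.7, 17.3]
tool_rot: [-3.142, 0.0, -1.678]
force: [0.4, -0.7, -0.3]
width: 0.0
```

```bash
python3 look.py h
```

```text
12.4 [484.75253587  62.71518316  17.29803644] [ 3.14157859e+00  5.20755859e-05 -1.67818398e+00] [-0.0740308  0.0322425  0.0149189] -0.03709336509910697
```

View pics/bothh.png

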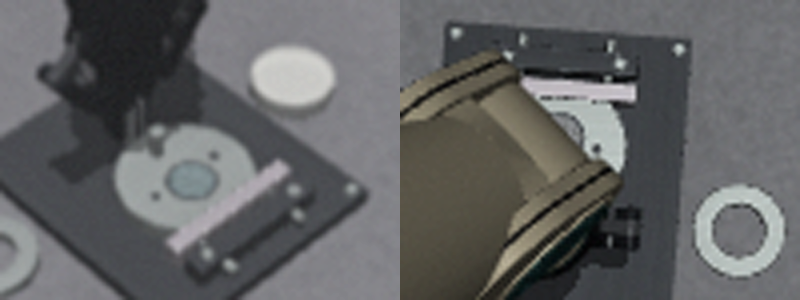

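The finger is right at the rim, at (135,140), but hasn't touched it yet. Continuing.

Request:
play_rows(targets=[{"slide": [0, -0.4, 0], "turn": [0, 0, 0], "hand": 0}, {"slide": [0, 0, 0], "turn": [0, 0, 0], "hand": 0}])

```text
clock: 12.65
eef_pos: [485.1, 62.7, 17.3]
tool_rot: [3.141, 0.0, -1.678]
force: [-0.9, 0.8, -0.5]
width: 0.0
```

Request:
play_rows(targets=[{"slide": [0, -0.4, 0], "turn": [0, 0, 0], "hand": 0}, {"slide": [0, 0, 0], "turn": [0, 0, 0], "hand": 0}])

```text
clock: 12.9
eef_pos: [485.2, 62.7, 17.2]
tool_rot: [3.141, 0.0, -1.678]
force: [-1.3, -0.3, 0.9]
width: 0.0
```

Request:
play_rows(targets=[{"slide": [0, -0.4, 0], "turn": [0, 0, 0], "hand": 0}, {"slide": [0, 0, 0], "turn": [0, 0, 0], "hand": 0}])

```text
clock: 13.15
eef_pos: [485.2, 62.7, 17.2]
tool_rot: [3.14, 0.0, -1.678]
force: [-3.4, 0.4, 1.2]
width: 0.2
```

Contact: the tool stopped advancing at x = 485.2 and the force is rising by about 2 N per step. I'm building it up to about 7 N.

Request:
play_rows(targets=[{"slide": [0, -0.3, 0], "turn": [0, 0, 0], "hand": 0}, {"slide": [0, 0, 0], "turn": [0, 0, 0], "hand": 0}])

```text
clock: 13.4
eef_pos: [485.3, 62.7, 17.1]
tool_rot: [3.14, 0.0, -1.678]
force: [-4.4, 0.1, 1.4]
width: 0.1
```

Request:
play_rows(targets=[{"slide": [0, -0.3, 0], "turn": [0, 0, 0], "hand": 0}, {"slide": [0, 0, 0], "turn": [0, 0, 0], "hand": 0}])

```text
clock: 13.65
eef_pos: [485.3, 62.7, 17.1]
tool_rot: [3.139, 0.0, -1.678]
force: [-5.3, 0.2, 2.3]
width: 0.0
```

Request:
play_rows(targets=[{"slide": [0, -0.3, 0], "turn": [0, 0, 0], "hand": 0}, {"slide": [0, -0.3, 0], "turn": [0, 0, 0], "hand": 0}, {"slide": [0, 0, 0], "turn": [0, 0, 0], "hand": 0}])

```text
clock: 14.02
eef_pos: [485.3, 62.8, 17.0]
tool_rot: [3.138, 0.001, -1.678]
force: [-6.8, 1.2, 1.9]
width: 0.2
```

Request:
play_rows(targets=[{"slide": [0, 0, 0], "turn": [0, 0, 0], "hand": 0}, {"slide": [0, 0, 0], "turn": [0, 0, 0], "hand": 0}, {"slide": [0, 0, 0], "turn": [0, 0, 0], "hand": 0}])

```text
clock: 14.4
eef_pos: [485.3, 62.8, 17.0]
tool_rot: [3.138, 0.001, -1.678]
force: [-6.2, 0.4, 1.9]
width: 0.4
```

Request:
play_rows(targets=[{"slide": [0, 0, 0], "turn": [0, 0, 0], "hand": 0}, {"slide": [0, 0, 0], "turn": [0, 0, 0], "hand": 0}, {"slide": [0, 0, 0], "turn": [0, 0, 0], "hand": 0}])

```text
clock: 14.78
eef_pos: [485.3, 62.8, 17.0]
tool_rot: [3.138, 0.001, -1.678]
force: [-6.6, 0.6, 2.1]
width: -0.3
```

The push held at about 6.5 N for over 0.7 s. Backing off slowly and checking.

Request:
play_rows(targets=[{"slide": [0, 1, 0], "turn": [0, 0, 0], "hand": 0}, {"slide": [0, 2, 0], "turn": [0, 0, 0], "hand": 0}, {"slide": [0, 8, 0], "turn": [0, 0, 0], "hand": 0}, {"slide": [0, 15, 0], "turn": [0, 0, 0], "hand": 0}, {"slide": [0, 0, -40], "turn": [0, 0, 0], "hand": 0}])

```text
clock: 15.4
eef_pos: [459.1, 65.7, 56.3]
tool_rot: [3.137, 0.001, -1.679]
force: [0.4, -0.5, 0.9]
width: 0.2
```

Request:
play_rows(targets=[{"slide": [0, 0, -50], "turn": [0, 0, 0], "hand": 0}, {"slide": [50, 0, -40], "turn": [0, 0, 0], "hand": 0}, {"slide": [60, 0, 0], "turn": [0, 0, 0], "hand": 0}, {"slide": [60, 0, 0], "turn": [0, 0, 0], "hand": 0}, {"slide": [60, 0, 0], "turn": [0, 0, 0], "hand": 0}])

```text
clock: 16.02
eef_pos: [437.4, -164.3, 146.9]
tool_rot: [-3.138, -0.001, -1.678]
force: [0.2, -0.2, 0.9]
width: -0.0
```

Request:
play_rows(targets=[{"slide": [40, 0, 0], "turn": [0, 0, 0], "hand": 0}, {"slide": [0, 0, 0], "turn": [0, 0, 0], "hand": 0}, {"slide": [0, 0, 0], "turn": [0, 0, 0], "hand": 0}])

```text
clock: 16.4
eef_pos: [432.7, -201.6, 146.3]
tool_rot: [-3.141, 0.001, -1.678]
force: [0.1, -0.2, -1.2]
width: 0.2
```

```bash
python3 look.py i; python3 fit.py i; python3 - <<'E'
import cv2,numpy as np
a=cv2.imread("pics/top0.png");b=cv2.imread("pics/topi.png")
o=cv2.convertScaleAbs(np.vstack([a[100:280,20:420],b[100:280,20:420]]),alpha=1.3)
cv2.imwrite("pics/cmp.png",cv2.resize(o,None,fx=1.6,fy=1.6))
E
```

```text
16.5 [ 432.84904275 -200.60081582  146.21853471] [-3.14150016e+00  8.85248000e-04 -1.67611037e+00] [-0.26339409  0.25941507 -0.82733398] -0.1708607351966239
199 171 199 177
centre [539.24177176  56.45086623] rel ang 0.38168202159727116 nest xy 18.43991598844171 -0.9215738895898218
```

View pics/bothi.png

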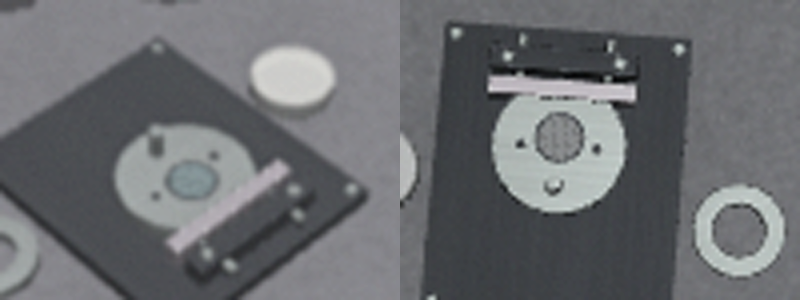

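View pics/cmp.png

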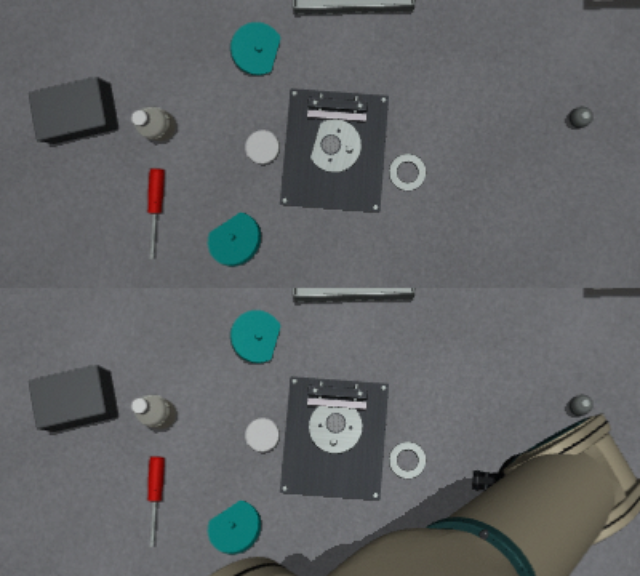

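The disc's two holes and the bar have the same slope in the top view (3.8° and 3.9°). The fit puts the centre 18.4 mm along nest x, the seated distance from the bar. The bystanders and both turquoise look-alikes are where they were. Handing in.

```bash
python3 -c "
from cell import *
print(finish_job())"
```

```text
the job is handed in; nothing more can be done
None
```

I turned the insert about 79° clockwise by its post, with the post held loosely between the open fingers, until the flat dropped onto the bar. I then seated it from behind with closed fingers and backed off.

- **Push:** the readings stayed at 6.2–6.8 N for about 0.75 s. I saw no reading above 7 N during the job. The tool moved only about 0.1 mm while the force rose from about 1 N to 6.6 N, so the disc was hard against the bar.
- **Squareness:** in the last images the flat lies along the bar. The outline fit gives 0.4° off square, which is within its noise, and the hole line and bar slopes agree at 3.8° and 3.9°. The fitted centre is 18.4 mm along the nest's x axis, against about 18 mm expected.
- **Bystanders:** the dish, ring, lens, flask, driver and both turquoise look-alikes look unmoved when I compare the first and last pictures by eye. The robot was clear of everything at hand-in.
- **Not as predicted:** the fingers met the rim about 2 mm later than I had worked out. That is about the calibration tolerance, and I approached in small steps.

The job was handed in at about 16.5 s.

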